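# Set the length stop: uncover the slide and let its pin find the hole

## Task

Set the length stop of the jig: lift the yellow dust hood off and stand it upright on a clear patch of the bench top, then push the steel slide slowly along its channel, one way or the other, until its loose red-headed pin drops fully into the unmarked hole in the channel floor, and leave it so. Let the pin fall by itself: do not pull it up, and keep the slide down in its channel. Do not shift or tip the canister, the canister pack or the label roll.

Things in the scene. Friction and masses are not known exactly. Their poses are not given: they have to be found in the camera images.
- jig: Fixed jig: aluminium base with two blue guide rails, 80 (x) x 280 (y) x 34 mm high. Origin: centre of its underside, on the bench; its y axis runs along the channel between the rails. The channel is 42 mm wide and runs to local y = -118 and +118 mm, where low end stops as high as the rails close it.
- channel (a point): Centre of the jig's channel floor, 24 mm above the bench. The dark steel floor is smooth but for one blind hole, 14 mm wide, 12 mm deep, on the channel's centre line. It lies 48 to 68 mm from this point, towards the jig's +y or its -y end, differently each time; which, and just where, is not given.
- slide: Loose steel stop slide, about 0.6 kg, axes as the jig's; origin: centre of its underside, on the channel floor. Flange 40 (x) x 84 (y) x 24 mm high, 14 mm of it above the rails: push its upright end faces (local y -42 and +42 mm). On it a boss 32 x 36 mm, up to 36 mm. 1 mm play each side. Its centre starts within 22 mm of the jig's centre, clear of the hole.
- slide_top (a point): Top of the slide's vertical 11.5 mm bore, 36 mm above its underside, in its centre; the pin stands in it. Pushed at 30 mm/s or less the slide lets the pin fall as it passes over the hole; pushed fast it may pass. It takes 3 to 9 N to push; with the pin in the hole it is locked.
- pin: Loose upright locating pin in the slide's bore: steel shank 10 mm thick, 52 mm long, then a red round head 22 mm wide, 10 mm high. Origin: centre of the tip (lower end); z up along the shank. At the start the tip rests on the channel floor, 24 mm above the bench; in the hole it is 12 mm above the bench.
- hood: Loose yellow dust hood, a box open below, standing on the rails over slide and pin (underside 34 mm above the bench): 64 (x) x 108 (y) x 60 mm high, walls 3 mm, 0.12 kg, with a black round knob on top. Origin: centre of its underside. It must rise by more than 60 mm to clear the pin's head.
- hood_knob (a point): Centre of the hood's black knob, which is 24 mm wide and reaches from 66 to 88 mm above the hood's underside; this point is at 77 mm.
- canister: Bystander: white canister with a red top, 59 mm wide, 162 mm tall, standing close behind the jig. Origin: centre of its underside.
- canister_pack: Bystander: short white pack with a red cap lying on the bench off one end of the jig, 64 (x) x 178 (y) x 54 mm high. Origin: centre of its underside. It and the label roll change sides.
- label_roll: Bystander: white roll of labels lying flat off the other end of the jig, 59 mm wide, 30 mm high. Origin: centre of its underside.
- bench (a point): Bench top at x 0.50, y 0. Its near edge is at x 0.43. Fixed things on it: a long tube pack at the right rear (centre x 0.60, y -0.35, 60 x 260 mm) and a steel tray of instruments at the left rear (centre x 0.64, y 0.38, 140 x 240 mm). A lamp hangs 0.49 m over the right rear; a sealer with a raised lever stands at y 0.52.

How it is judged:
By the outcome, as a careful person would: the job done as asked, in the order asked, and still so for the second after the job is handed in, with the robot touching nothing.
It also fails if it takes over 70 s, if anything falls off the work surface, if the arm or the gripper's body presses on something with over 40 N, if the wrist force passes 120 N, or if a joint passes its speed limit or range.

## Robot

A 7-joint arm with a two-finger parallel gripper is mounted at the origin on a cart in front of the work surface, level with it; the furniture and walls round the work are solid. World frame = base frame: x ahead of the robot, y to its left, z up, the work surface at z = 0. Lengths are in m, angles in rad, forces in N, time in s.
With the tool pointing down it reaches from about 0.4 to 0.85 m from the base axis. Payload 4.5 kg.
Tool frame: the origin (TCP) lies midway between the tips of the shut fingers; the grasp point (between the pads) lies 19 mm behind it; z points along the fingers, y is the direction in which the jaws open and shut (so a half turn about z gives the same grasp; the last joint's range is limited). The gripper opens to 88 mm and grips with 3 to 60 N. Pads are 18 mm wide; open, the fingers measure 123 mm over their backs; the gripper's body (75 mm by 187 mm) begins 45 mm behind the grasp point.
Start: joints at [-1.11, 0.689, -0.195, 1.565, 0.157, 0.902, -0.215], TCP at [0.259, 0.569, 0.239] pointing down, gripper open.
Joint ranges: [-3.01, 3.01], [-0.46, 2.08], [-1.47, 1.51], [0.13, 2.56], [-1, 4.14], [0.04, 2.09], [-2.66, 2.66]. Speed limits (rad/s): [2.57, 2.57, 3.14, 3.14, 3.14, 3.14, 3.14].

## Interface

Orientations are given as a unit quaternion [x, y, z, w].
In Python, from plant import r gives the robot as it stands. The module is installed in compiled form; this text tells all that it offers.
- The arm moves only by the shell command python3 -m jog 'ROWS' [FORCE]. ROWS is JSON, a list of rows, each an object with "translation": the shift along the tool's x, y, z in units of 40 mm (1.0 is 40 mm), a list of three; "twist": the turn about the tool's z in units of 6 degrees (1.0 is 6 degrees); "claw": the opening in per cent of the stroke, from 0 (shut) to 100 (fully open). A call has 1 to 20 rows; each row shifts and turns the commanded pose from where the row before left it, along the tool's axes as they then stand; what a row does not reach is not made up. A row lasts 1/12 s, in which the tool goes at most 41.7 mm and 7.16 degrees, less where a joint would pass 70% of its speed; a pose out of reach is approached as far as the arm can. A call is refused whole if a number of a shift passes 1 or a number of a turn 1, either way. A call with a gripper value outside its range is refused whole. The fingers move at their own pace and stop on an object; FORCE is the grip in N (left out, the last holds). Time passes only in rows, so rows that do not move let the fingers close. It gives the time, the measured TCP pose, the force and the opening at its end, in the units of the state.
- r.get_state(): the state, without advancing time (a new reading comes with each control period).
- r.snapshot(name): name is "scene" or "top"; returns a dict with "img" (420x560x3 uint8, red, green, blue), "fx", "fy", "cx", "cy" (pixels), "origin" and "rotation" of the camera in the world. Camera axes: x right, y up, looking along -z (the intrinsics and any distortion apply to the point x, -y, -z); pixel columns grow to the right and rows downward; lengths in m; the calibration is good to about 2 mm. A picture is of the moment at which its call begins. There is no depth.
- r.finish_job(): hands the job in, once; it reports no verdict.
Trained networks look in the newest picture that a camera, given by its name, has taken for a name from the list of things; names that differ only in an ending like _2 or _b are one class to them, and where a whole thing is asked for, a point or a joint stands for the part that bears it (a point fixed in the world has none). Each returns a list of dicts, best first, with "confidence" (0 to 1); they miss things now and then, are a little off and sometimes report something else, mostly with a low value. They report only what shows in the picture. A call takes as long as a camera call.
- r.spot_in(label, camera): "rect" ([left, top, right, bottom] in pixels, round what is visible of it).
- r.spot_point(label, camera): "location" ([row, column] in pixels: a listed point, or the origin of a listed thing).
The state is a dict: "clock": time; "q": joint angles; "qd": joint speeds; "joint_torque": joint torques, N m; "tool_pos": TCP position; "eef_rot": TCP orientation; "contact_force": force on the tool from outside, world axes, zero at the start; "moment": the same for the moment, N m; "opening": opening from 0.0 (shut) to 1.0 (fully open).
Only numpy, scipy, OpenCV 4.12 (cv2) and the standard library are available. Lean on these libraries where they do the work, as an engineer would, in place of code of your own. Each camera call takes 0.05 s, during which the arm holds its last target. There are 200 camera calls.

## Working session

There is one attempt and no reset: what is moved stays moved. The work goes in short steps, Python scripts to look and compute and a shell command to move; the robot and the scene stay as the last step left them, time stands still between calls to the robot, and variables do not carry over. Pictures are saved under pics/ and viewed, about 8 in all and at most 12, crops included, and the job is handed in when it is done.

```bash
mkdir -p pics
cat > h.py <<'E'
import numpy as np,cv2
from plant import r
from scipy.spatial.transform import Rotation as R
def snap(n): return r.snapshot(n)
def ray(s,row,col):
    d=np.array([(col-s['cx'])/s['fx'],-(row-s['cy'])/s['fy'],-1.])
    return np.array(s['origin']),np.array(s['rotation']).reshape(3,3)@d
def atz(s,row,col,z):
    o,d=ray(s,row,col); return o+d*(z-o[2])/d[2]
def proj(s,p):
    c=np.array(s['rotation']).reshape(3,3).T@(np.array(p)-np.array(s['origin']))
    return s['cy']-s['fy']*c[1]/-c[2], s['cx']+s['fx']*c[0]/-c[2]
def save(s,n): cv2.imwrite('pics/'+n+'.png',s['img'][:,:,::-1])
def st():
    s=r.get_state(); print(s['clock'],np.round(s['tool_pos'],4),np.round(R.from_quat(s['eef_rot']).as_matrix(),3).tolist(),np.round(s['contact_force'],1),s['opening'])
E
python3 - <<'E'
from h import *
st()
Z=dict(hood_knob=.111,hood=.034,jig=0,canister=0,canister_pack=0,label_roll=0,bench=0)
for c in('top','scene'):
    s=snap(c);save(s,c+'0');print(c,{k:np.round(s[k],3).tolist() for k in s if k!='img'})
    for k,z in Z.items():
        for d in r.spot_point(k,c)[:2]: print(k,np.round(d['confidence'],2),np.round(d['location'],1),np.round(atz(s,*d['location'],z),4))
E
```

```text
0.0 [0.2585 0.5683 0.2379] [[-0.91, 0.414, -0.001], [0.414, 0.91, -0.002], [-0.0, -0.002, -1.0]] [-0.5 -1.2  0.3] 0.9986256790535639
top {'fx': 501.462, 'fy': 501.462, 'cx': 274.179, 'cy': 204.204, 'origin': [0.307, 0.005, 1.629], 'rotation': [0.056, -0.056, -0.7, 0.709]}Traceback (most recent call last):
  File "<stdin>", line 7, in <module>
  File "h.py", line 9, in atz
    o,d=ray(s,row,col); return o+d*(z-o[2])/d[2]
        ~~~^^^^^^^^^^^
  File "h.py", line 7, in ray
    return np.array(s['origin']),np.array(s['rotation']).reshape(3,3)@d
                                 ~~~~~~~~~~~~~~~~~~~~~~~~~~~~~~~^^^^^
ValueError: cannot reshape array of size 4 into shape (3,3)
```

```bash
sed -i "s/np.array(s\['rotation'\]).reshape(3,3)/R.from_quat(s['rotation']).as_matrix()/" h.py
python3 - <<'E'
from h import *
Z=dict(hood_knob=.111,hood=.034,jig=0,canister=0,canister_pack=0,label_roll=0,bench=0)
for c in('top','scene'):
    s=snap(c);save(s,c+'0');print(c,{k:np.round(s[k],3).tolist() for k in s if k!='img'})
    for k,z in Z.items():
        for d in r.spot_point(k,c)[:2]: print(k,np.round(d['confidence'],2),np.round(d['location'],1),np.round(atz(s,*d['location'],z),4))
E
```

```text
top {'fx': 501.462, 'fy': 501.462, 'cx': 274.179, 'cy': 204.204, 'origin': [0.307, 0.005, 1.629], 'rotation': [0.056, -0.056, -0.7, 0.709]}
hood_knob 0.7 [216.6 262.7] [0.5119 0.0424 0.111 ]
hood 0.79 [216.3 262.5] [0.5232 0.0449 0.034 ]
jig 0.75 [218.  268.4] [0.5224 0.0264 0.    ]
canister 0.59 [182.9 281.7] [ 0.6402 -0.016   0.    ]
canister_pack 0.79 [231.5 387.1] [ 0.4828 -0.3614  0.    ]
canister_pack 0.31 [213.2 262.3] [0.5381 0.0466 0.    ]
label_roll 0.74 [225.9 168.1] [0.4924 0.3537 0.    ]
scene {'fx': 406.052, 'fy': 406.052, 'cx': 282.453, 'cy': 201.639, 'origin': [0.022, -0.65, 0.582], 'rotation': [0.467, -0.163, -0.312, 0.811]}
hood_knob 0.7 [190.6 254.2] [0.5199 0.0425 0.111 ]
hood 0.9 [215.6 253.1] [0.5201 0.0551 0.034 ]
hood 0.29 [188.8 183. ] [0.4616 0.3047 0.034 ]
jig 0.56 [230.7 257.8] [0.5165 0.0347 0.    ]
jig 0.46 [189.7 184.2] [0.4887 0.3563 0.    ]
canister 0.75 [221.  311.9] [ 0.6462 -0.0273  0.    ]
canister_pack 0.62 [331.7 378. ] [ 0.4771 -0.3678  0.    ]
label_roll 0.58 [188.  182.1] [0.4894 0.3703 0.    ]
bench 0.44 [188.5 180.8] [0.485  0.3703 0.    ]
```

View pics/top0.png

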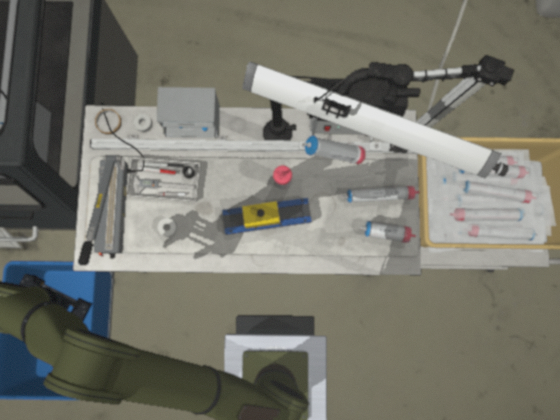

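View pics/scene0.png

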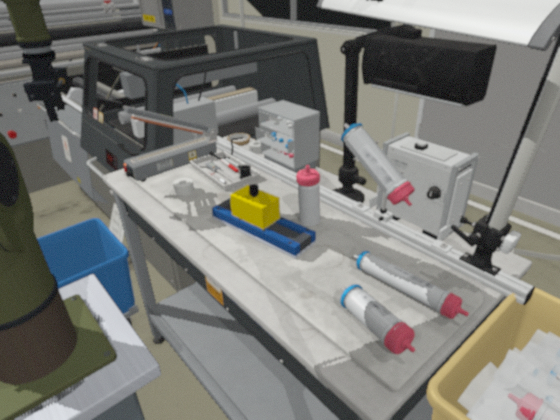

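The top view shows the jig at about col 223–311, row 198–232, slightly yawed. The hood is at (262,213), the label roll at (167,227), the pack at (388,231) and the canister at (282,175). Next I'll measure the jig's yaw and the hood by colour.

```bash
cat >> h.py <<'E'
def blob(s,lo,hi,box):
    hsv=cv2.cvtColor(s['img'],cv2.COLOR_RGB2HSV); m=cv2.inRange(hsv,lo,hi); k=np.zeros_like(m); a,b,c,d=box; k[a:b,c:d]=m[a:b,c:d]; return k
E
python3 - <<'E'
from h import *
s=snap('top')
def fit(m,z):
    p=np.argwhere(m); w=np.array([atz(s,i,j,z)[:2] for i,j in p]).astype(np.float32)
    (c,sz,a)=cv2.minAreaRect(w); return len(p),c,sz,a,cv2.boxPoints((c,sz,a)).round(4).tolist()
box=(185,245,212,322)
b=blob(s,(105,90,30),(130,255,255),box); y=blob(s,(18,120,80),(35,255,255),box)
print('blue',fit(b,.034));print('yel',fit(y,.094))
u=np.argwhere(b);print(u.min(0),u.max(0))
crop=cv2.resize(s['img'][185:245,210:325],None,fx=6,fy=6,interpolation=cv2.INTER_CUBIC);cv2.imwrite('pics/c1.png',crop[:,:,::-1])
# two-view knob, canister
s2=snap('scene')
for k in('hood_knob','canister','label_roll'):
    a=r.spot_point(k,'top')[0]['location'];c=r.spot_point(k,'scene')[0]['location']
    o1,d1=ray(s,*a);o2,d2=ray(s2,*c)
    t=np.linalg.lstsq(np.c_[d1,-d2],o2-o1,rcond=None)[0];print(k,(o1+d1*t[0]).round(4),(o2+d2*t[1]).round(4))
E
```

```text
blue (493, (0.5246390104293823, 0.0329664945602417), (0.07584991306066513, 0.27516400814056396), 9.732039451599121, [[0.46399998664855957, 0.16220000386238098], [0.5105000138282776, -0.10899999737739563], [0.5853000283241272, -0.09619999676942825], [0.5388000011444092, 0.17499999701976776]])
yel (718, (0.521577775478363, 0.04976433888077736), (0.06818000227212906, 0.11023109406232834), 9.741739273071289, [[0.47870001196861267, 0.09830000251531601], [0.49729999899864197, -0.010300000198185444], [0.5644999742507935, 0.0012000000569969416], [0.5458999872207642, 0.10989999771118164]])
[199 223] [233 310]
hood_knob [0.5194 0.0482 0.1143] [0.5263 0.0437 0.1152]
canister [ 0.6481 -0.0222  0.0046] [ 0.6454 -0.02    0.004 ]
label_roll [0.4883 0.3457 0.0079] [0.4836 0.3478 0.0078]
```

View pics/c1.png

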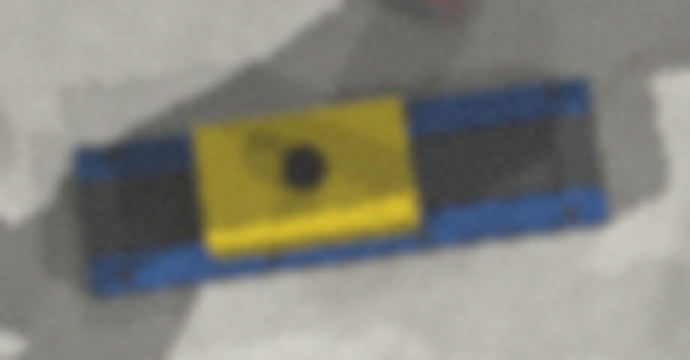

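The jig centre is about (0.525, 0.033), with its y axis yawed +9.7°. The hood is about 17 mm along +y′, with the knob near (0.522, 0.049). I'll turn the jaws to lie along the jig's y axis and move above the knob.

```bash
python3 -m jog '[{"translation":[0,0,0],"twist":-0.95,"claw":100},{"translation":[0,0,0],"twist":-0.95,"claw":100},{"translation":[0,0,0],"twist":-0.95,"claw":100},{"translation":[0,0,0],"twist":-0.95,"claw":100},{"translation":[0,0,0],"twist":-0.95,"claw":100},{"translation":[0,0,0],"twist":-0.95,"claw":100},{"translation":[-0.27,-0.86,0],"twist":0,"claw":100},{"translation":[-0.27,-0.86,0],"twist":0,"claw":100},{"translation":[-0.27,-0.86,0],"twist":0,"claw":100},{"translation":[-0.27,-0.86,0],"twist":0,"claw":100},{"translation":[-0.27,-0.86,0],"twist":0,"claw":100},{"translation":[-0.27,-0.86,0],"twist":0,"claw":100},{"translation":[-0.27,-0.86,0],"twist":0,"claw":100},{"translation":[-0.27,-0.86,0],"twist":0,"claw":100},{"translation":[-0.27,-0.86,0],"twist":0,"claw":100},{"translation":[-0.27,-0.86,0],"twist":0,"claw":100},{"translation":[-0.27,-0.86,0],"twist":0,"claw":100},{"translation":[-0.27,-0.86,0],"twist":0,"claw":100},{"translation":[-0.27,-0.86,0],"twist":0,"claw":100},{"translation":[-0.27,-0.86,0],"twist":0,"claw":100}]' 20
cat >> h.py <<'E'
def need(p):
    s=r.get_state(); d=R.from_quat(s['eef_rot']).as_matrix().T@(np.array(p)-s['tool_pos']); print('need units',(d/.04).round(3))
E
python3 - <<'E'
from h import *
st()
s=snap('scene'); b=blob(s,(0,0,0),(180,255,45),(175,205,240,270)); p=np.argwhere(b)
s0=s; print(len(p),p.mean(0) if len(p) else 0, atz(s,*p.mean(0),.111))
save(s,'s1')
need([.5225,.0495,.160])
E
```

```text
clock: 2.97
tool_pos: [0.49, 0.1182, 0.2389]
eef_rot: [-0.085, 0.996, 0.0, 0.0]
contact_force: [0.3, -0.2, -0.1]
opening: 1.001
2.9667 [0.49   0.1182 0.2389] [[-0.986, -0.169, 0.0], [-0.169, 0.986, 0.0], [-0.001, 0.0, -1.0]] [ 0.3 -0.2 -0.1] 1.0008880969941554
61 [188.06557377 252.3442623 ] [0.52439159 0.05565486 0.111     ]
need units [-0.476 -1.568  1.97 ]
```

```bash
python3 -m jog '[{"translation":[-0.25,-0.8,0.3],"twist":0,"claw":100},{"translation":[-0.24,-0.74,0.5],"twist":0,"claw":100},{"translation":[0,0,0.5],"twist":0,"claw":100},{"translation":[0,0,0.5],"twist":0,"claw":100},{"translation":[0,0,0.2],"twist":0,"claw":100},{"translation":[0,0,0],"twist":0,"claw":100}]'
python3 - <<'E'
from h import *
st()
s=snap('scene');a=cv2.resize(s['img'][130:270,200:340],None,fx=4,fy=4,interpolation=cv2.INTER_CUBIC)
cv2.imwrite('pics/s2.png',a[:,:,::-1])
for p in([.5225,.0495,.111],[.5225,.0495,.16],r.get_state()['tool_pos']): print((np.array(proj(s,p))-[130,200])*4)
E
```

```text
clock: 3.52
tool_pos: [0.5178, 0.0626, 0.1572]
eef_rot: [-0.085, 0.996, -0.0, -0.002]
contact_force: [0.2, -0.5, 0.5]
opening: 0.999
3.5167 [0.5178 0.0626 0.1572] [[-0.985, -0.17, -0.004], [-0.17, 0.985, -0.001], [0.004, 0.0, -1.0]] [ 0.2 -0.5  0.5] 0.9990041698214904
[236.86140385 213.10881386]
[163.75229795 207.80197629]
[160.90288971 188.77635789]
```

View pics/s2.png

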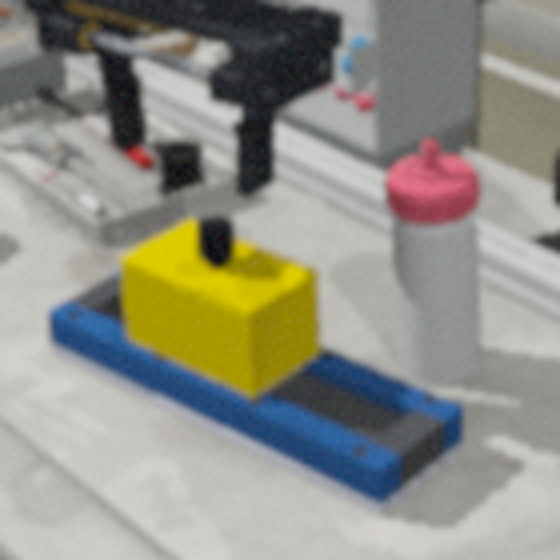

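The knob is at crop (217,241) and was predicted at (213,237), so the estimate holds to about 1 px. I'll lower onto it.

Run:
```python
from h import *
need([.522,.0488,.130]);need([.522,.0488,.099])
```

```text
need units [-0.025 -0.365  0.711]
need units [-0.026 -0.365  1.486]
```

```bash
python3 -m jog '[{"translation":[-0.02,-0.18,0],"twist":0,"claw":100},{"translation":[-0.02,-0.18,0],"twist":0,"claw":100},{"translation":[0,0,0.3],"twist":0,"claw":100},{"translation":[0,0,0.3],"twist":0,"claw":100},{"translation":[0,0,0.3],"twist":0,"claw":100},{"translation":[0,0,0.3],"twist":0,"claw":100},{"translation":[0,0,0.2],"twist":0,"claw":100},{"translation":[0,0,0],"twist":0,"claw":100},{"translation":[0,0,0],"twist":0,"claw":100}]'
python3 - <<'E'
from h import *
st();need([.522,.0488,.099])
E
```

```text
clock: 4.32
tool_pos: [0.5234, 0.0483, 0.1031]
eef_rot: [-0.085, 0.996, -0.0, 0.0]
contact_force: [0.1, 0.1, -1.0]
opening: 1.004
4.3167 [0.5234 0.0483 0.1031] [[-0.986, -0.169, 0.0], [-0.169, 0.986, -0.0], [-0.0, -0.0, -1.0]] [ 0.1  0.1 -1. ] 1.0039455623994817
need units [0.031 0.019 0.102]
```

Close and lift a little.

```bash
python3 -m jog '[{"translation":[0.03,0,0.1],"twist":0,"claw":100},{"translation":[0,0,0],"twist":0,"claw":40},{"translation":[0,0,0],"twist":0,"claw":20},{"translation":[0,0,0],"twist":0,"claw":10},{"translation":[0,0,0],"twist":0,"claw":10},{"translation":[0,0,0],"twist":0,"claw":10},{"translation":[0,0,0],"twist":0,"claw":10},{"translation":[0,0,0],"twist":0,"claw":10},{"translation":[0,0,0],"twist":0,"claw":10},{"translation":[0,0,0],"twist":0,"claw":10}]' 25
```

```text
clock: 5.15
tool_pos: [0.5219, 0.0484, 0.0987]
eef_rot: [-0.085, 0.996, 0.0, 0.0]
contact_force: [0.7, 0.3, 1.0]
opening: 0.344
```

```bash
python3 -m jog '[{"translation":[0,0,0],"twist":0,"claw":10},{"translation":[0,0,0],"twist":0,"claw":10},{"translation":[0,0,0],"twist":0,"claw":10},{"translation":[0,0,0],"twist":0,"claw":10},{"translation":[0,0,-0.15],"twist":0,"claw":10},{"translation":[0,0,-0.25],"twist":0,"claw":10},{"translation":[0,0,-0.25],"twist":0,"claw":10},{"translation":[0,0,-0.25],"twist":0,"claw":10},{"translation":[0,0,-0.25],"twist":0,"claw":10},{"translation":[0,0,-0.25],"twist":0,"claw":10},{"translation":[0,0,-0.25],"twist":0,"claw":10},{"translation":[0,0,-0.25],"twist":0,"claw":10},{"translation":[0,0,-0.25],"twist":0,"claw":10},{"translation":[0,0,-0.25],"twist":0,"claw":10},{"translation":[0,0,-0.25],"twist":0,"claw":10},{"translation":[0,0,0],"twist":0,"claw":10}]'
python3 - <<'E'
from h import *
st();need([.505,-.195,.195])
for c in('top','scene'):
    s=snap(c);save(s,c+'3')
E
```

```text
clock: 6.48
tool_pos: [0.523, 0.0487, 0.2068]
eef_rot: [-0.085, 0.996, 0.0, 0.002]
contact_force: [0.0, -0.0, -0.8]
opening: 0.265
6.4833 [0.523  0.0487 0.2068] [[-0.986, -0.169, 0.003], [-0.169, 0.986, 0.001], [-0.004, 0.0, -1.0]] [ 0.  -0.  -0.8] 0.26504877823890494
need units [ 1.475 -5.93   0.287]
```

View pics/scene3.png

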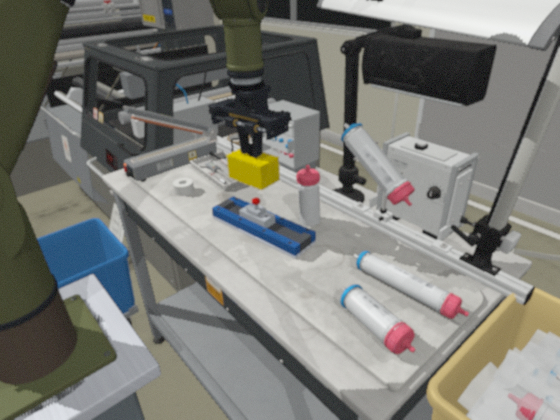

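The hood is off and the pin head shows at (256,202). I'll carry the hood towards −y to the clear patch between jig and pack.

```bash
python3 -m jog '[{"translation":[0.06,-0.25,0],"twist":0,"claw":10},{"translation":[0.12,-0.5,0],"twist":0,"claw":10},{"translation":[0.12,-0.5,0],"twist":0,"claw":10},{"translation":[0.12,-0.5,0],"twist":0,"claw":10},{"translation":[0.12,-0.5,0],"twist":0,"claw":10},{"translation":[0.12,-0.5,0],"twist":0,"claw":10},{"translation":[0.12,-0.5,0],"twist":0,"claw":10},{"translation":[0.12,-0.5,0],"twist":0,"claw":10},{"translation":[0.12,-0.5,0],"twist":0,"claw":10},{"translation":[0.12,-0.5,0],"twist":0,"claw":10},{"translation":[0.12,-0.5,0],"twist":0,"claw":10},{"translation":[0.12,-0.5,0],"twist":0,"claw":10},{"translation":[0.06,-0.05,0],"twist":0,"claw":10},{"translation":[0,0,0],"twist":0,"claw":10},{"translation":[0,0,0],"twist":0,"claw":10}]'
python3 - <<'E'
from h import *
s=snap('top');save(s,'top4');need([.505,-.19,.068])
a=cv2.resize(s['img'][160:260,150:420],None,fx=2.9,fy=2.9,interpolation=cv2.INTER_CUBIC);cv2.imwrite('pics/t4.png',a[:,:,::-1])
for k,z in dict(slide_top=.06,slide=.024,pin=.024,canister_pack=0).items():
    for d in r.spot_point(k,'top')[:2]:print(k,d['confidence'],np.round(d['location'],1),atz(s,*d['location'],z).round(4))
E
```

```text
clock: 7.83
tool_pos: [0.5038, -0.1894, 0.2042]
eef_rot: [-0.085, 0.996, 0.001, -0.0]
contact_force: [0.5, 0.3, -1.3]
opening: 0.263
need units [-0.015 -0.039  3.411]
slide_top 0.87 [213.4 262.2] [0.5289 0.0454 0.06  ]
slide 0.67 [218.5 260.6] [0.5173 0.0512 0.024 ]
pin 0.66 [228.6 166.5] [0.4808 0.3533 0.024 ]
pin 0.53 [217.4 261.5] [0.5209 0.0484 0.024 ]
```

View pics/t4.png

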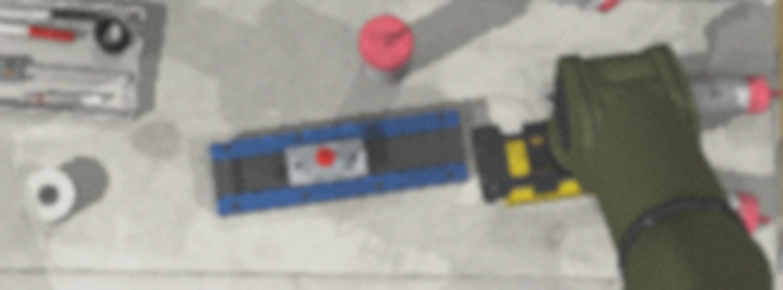

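```bash
python3 -m jog '[{"translation":[0,0,0.2],"twist":0,"claw":10},{"translation":[0,0,0.4],"twist":0,"claw":10},{"translation":[0,0,0.4],"twist":0,"claw":10},{"translation":[0,0,0.4],"twist":0,"claw":10},{"translation":[0,0,0.4],"twist":0,"claw":10},{"translation":[0,0,0.4],"twist":0,"claw":10},{"translation":[0,0,0.4],"twist":0,"claw":10},{"translation":[0,0,0.3],"twist":0,"claw":10},{"translation":[0,0,0.15],"twist":0,"claw":10},{"translation":[0,0,0.1],"twist":0,"claw":10},{"translation":[0,0,0.1],"twist":0,"claw":10},{"translation":[0,0,0.08],"twist":0,"claw":10},{"translation":[0,0,0.05],"twist":0,"claw":10},{"translation":[0,0,0],"twist":0,"claw":10},{"translation":[0,0,0],"twist":0,"claw":10}]'
```

```text
clock: 9.33
tool_pos: [0.5046, -0.1901, 0.0698]
eef_rot: [-0.085, 0.996, -0.0, 0.0]
contact_force: [-0.6, -0.7, -1.0]
opening: 0.265
```

```bash
python3 -m jog '[{"translation":[0,0,0.04],"twist":0,"claw":10},{"translation":[0,0,0.04],"twist":0,"claw":10},{"translation":[0,0,0.03],"twist":0,"claw":10},{"translation":[0,0,0],"twist":0,"claw":10},{"translation":[0,0,0],"twist":0,"claw":10}]'
```

```text
clock: 9.75
tool_pos: [0.5043, -0.19, 0.065]
eef_rot: [-0.085, 0.996, 0.0, -0.0]
contact_force: [-0.3, -0.2, -1.1]
opening: 0.266
```

```bash
python3 -m jog '[{"translation":[0,0,0.02],"twist":0,"claw":10},{"translation":[0,0,0.02],"twist":0,"claw":10},{"translation":[0,0,0],"twist":0,"claw":10}]'
```

```text
clock: 10.0
tool_pos: [0.5045, -0.19, 0.0646]
eef_rot: [-0.085, 0.996, -0.0, 0.0]
contact_force: [-2.9, 1.4, 10.1]
opening: 0.264
```

```bash
python3 -m jog '[{"translation":[0,0,0],"twist":0,"claw":60},{"translation":[0,0,0],"twist":0,"claw":60},{"translation":[0,0,0],"twist":0,"claw":60},{"translation":[0,0,0],"twist":0,"claw":60},{"translation":[0,0,0],"twist":0,"claw":60},{"translation":[0,0,0],"twist":0,"claw":60},{"translation":[0,0,-0.2],"twist":0,"claw":60},{"translation":[0,0,-0.4],"twist":0,"claw":60},{"translation":[0,0,-0.6],"twist":0,"claw":60},{"translation":[0,0,-0.6],"twist":0,"claw":60},{"translation":[0,0,-0.6],"twist":0,"claw":60},{"translation":[0,0,-0.6],"twist":0,"claw":60},{"translation":[0,0,0],"twist":0,"claw":0}]'
python3 - <<'E'
from h import *
S=[snap('top')['img'].astype(float) for _ in range(8)]
s=snap('top');m=np.mean(S,0)
a=m[195:240,215:320]; a=np.clip(a*2.2,0,255).astype(np.uint8)
a=cv2.resize(a,None,fx=7,fy=7,interpolation=cv2.INTER_CUBIC)
S2=[snap('scene')['img'].astype(float) for _ in range(8)];b=np.mean(S2,0)[155:265,190:330]
b=cv2.resize(np.clip(b*1.5,0,255).astype(np.uint8)[30:],(735,420),interpolation=cv2.INTER_CUBIC)[:280]
a=a[:, :735]; cv2.imwrite('pics/m5.png',np.vstack([a,b])[:,:,::-1])
s['img']=m.astype(np.uint8)
# slide position from red head (z .086)
k=blob(s,(0,140,90),(8,255,255),(195,240,215,320))|blob(s,(172,140,90),(180,255,255),(195,240,215,320)); p=np.argwhere(k);w=atz(s,*p.mean(0),.086);print(len(p),w)
j=np.array([.5246,.033]);print('yprime',(w[:2]-j)@[-.169,.9856],'xprime',(w[:2]-j)@[.9856,.169])
# intensity profile along channel centre line
for xx in(0,):
    print([(y,int(m[tuple(np.round(proj(s,[j[0]-.169*y/1e3,j[1]+.9856*y/1e3,.024])).astype(int))].sum()/3)) for y in range(-116,120,4)])
st()
E
```

```text
clock: 11.08
tool_pos: [0.5069, -0.1904, 0.1881]
eef_rot: [-0.085, 0.996, -0.001, 0.004]
contact_force: [0.4, -0.2, 0.7]
opening: 0.541
19 [0.52385533 0.04580586 0.086     ]
yprime 0.012747309127872258 xprime 0.0014302418841920161
[(-116, 80), (-112, 84), (-108, 87), (-104, 87), (-100, 87), (-96, 87), (-92, 86), (-88, 87), (-84, 86), (-80, 86), (-76, 86), (-72, 85), (-68, 85), (-64, 86), (-60, 84), (-56, 71), (-52, 68), (-48, 69), (-44, 68), (-40, 68), (-36, 78), (-32, 113), (-28, 155), (-24, 173), (-20, 135), (-16, 134), (-12, 129), (-8, 135), (-4, 161), (0, 161), (4, 160), (8, 151), (12, 144), (16, 144), (20, 150), (24, 158), (28, 167), (32, 156), (36, 154), (40, 154), (44, 151), (48, 174), (52, 164), (56, 127), (60, 84), (64, 64), (68, 74), (72, 78), (76, 81), (80, 82), (84, 83), (88, 85), (92, 85), (96, 85), (100, 85), (104, 81), (108, 72), (112, 70), (116, 71)]
11.9333 [ 0.5043 -0.19    0.1835] [[-0.986, -0.169, -0.0], [-0.169, 0.986, 0.0], [-0.0, 0.0, -1.0]] [-0.2  1.3 -0.5] 0.004259916210968134
```

View pics/m5.png

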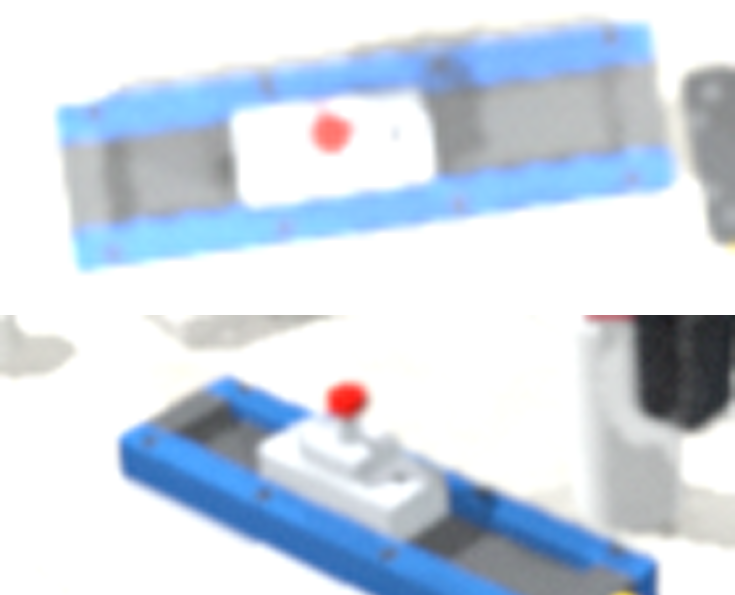

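The mean picture shows a dark patch centred in the channel, just past the slide's +y end at crop (225,160) (y′ ≈ 64). The −y floor is uniform beyond −60, so the hole is probably on the +y side. I'll push from the −y face.

Run:
```python
from h import *
need([.5366,-.0278,.10]);need([.5366,-.0278,.035])
```

```text
need units [-1.481  3.86   2.087]
need units [-1.481  3.859  3.712]
```

```bash
python3 -m jog '[{"translation":[-0.18,0.48,0],"twist":0,"claw":0},{"translation":[-0.18,0.48,0],"twist":0,"claw":0},{"translation":[-0.18,0.48,0],"twist":0,"claw":0},{"translation":[-0.18,0.48,0],"twist":0,"claw":0},{"translation":[-0.19,0.48,0],"twist":0,"claw":0},{"translation":[-0.19,0.48,0],"twist":0,"claw":0},{"translation":[-0.19,0.48,0],"twist":0,"claw":0},{"translation":[-0.19,0.5,0],"twist":0,"claw":0},{"translation":[0,0,0.4],"twist":0,"claw":0},{"translation":[0,0,0.4],"twist":0,"claw":0},{"translation":[0,0,0.4],"twist":0,"claw":0},{"translation":[0,0,0.4],"twist":0,"claw":0},{"translation":[0,0,0.4],"twist":0,"claw":0},{"translation":[0,0,0.4],"twist":0,"claw":0},{"translation":[0,0,0],"twist":0,"claw":0},{"translation":[0,0,0],"twist":0,"claw":0}]'
python3 - <<'E'
from h import *
st();need([.5366,-.0278,.035])
s=snap('scene');save(s,'s6');a=cv2.resize(s['img'][160:270,190:340],None,fx=5,fy=5,interpolation=cv2.INTER_CUBIC);cv2.imwrite('pics/s6.png',a[:,:,::-1])
E
```

```text
clock: 13.27
tool_pos: [0.5362, -0.0277, 0.0872]
eef_rot: [-0.085, 0.996, 0.0, -0.001]
contact_force: [-0.7, -0.2, -0.5]
opening: 0.006
13.2667 [ 0.5362 -0.0277  0.0872] [[-0.986, -0.17, -0.001], [-0.17, 0.986, -0.0], [0.001, 0.0, -1.0]] [-0.7 -0.2 -0.5] 0.006366686701364407
need units [-0.012 -0.005  1.304]
```

View pics/s6.png

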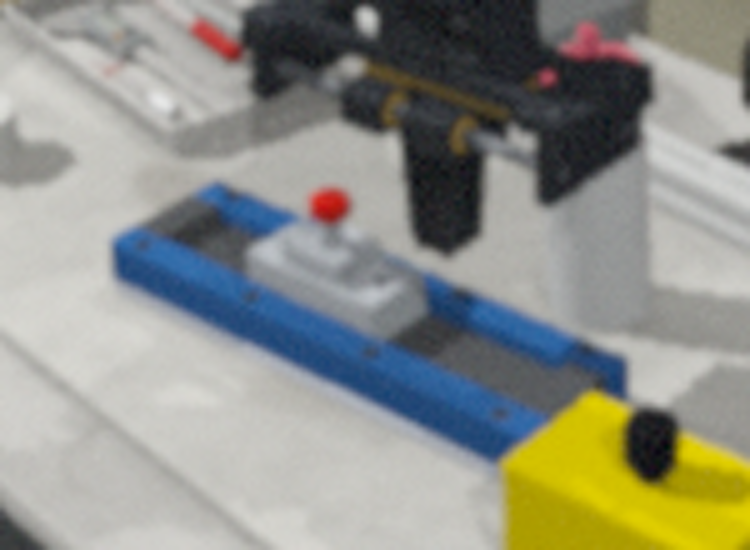

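Run:
```python
from h import *
s=snap('scene');t=np.array(r.get_state()['tool_pos']);X=np.array([.9856,.169,0]);Y=np.array([-.169,.9856,0])
f=lambda p:((np.array(proj(s,p))-[160,190])*5).round()[::-1]
print('tip',f(t))
for h in(.045,.055,.064):
  for yy in(-.093,-.056,.056,.093):print(h,yy,'near',f(t+X*-.037+Y*yy+[0,0,h]),'far',f(t+X*.037+Y*yy+[0,0,h]))
```

```text
tip [445. 236.]
0.045 -0.093 near [557. 251.] far [658. 179.]
0.045 -0.056 near [488. 223.] far [590. 155.]
0.045 0.056 near [297. 148.] far [402.  88.]
0.045 0.093 near [239. 125.] far [345.  68.]
0.055 -0.093 near [557. 230.] far [658. 160.]
0.055 -0.056 near [487. 203.] far [590. 136.]
0.055 0.056 near [295. 129.] far [401.  69.]
0.055 0.093 near [237. 106.] far [344.  49.]
0.064 -0.093 near [557. 211.] far [659. 142.]
0.064 -0.056 near [487. 185.] far [590. 118.]
0.064 0.056 near [294. 111.] far [400.  53.]
0.064 0.093 near [236.  89.] far [343.  33.]
```

The body corner at (545,205) matches the stated 64 mm above the tip, so there's about 14 mm clearance over the pin. I'll descend.

```bash
python3 -m jog '[{"translation":[0,0,0.3],"twist":0,"claw":0},{"translation":[0,0,0.3],"twist":0,"claw":0},{"translation":[0,0,0.3],"twist":0,"claw":0},{"translation":[0,0,0.2],"twist":0,"claw":0},{"translation":[0,0,0.15],"twist":0,"claw":0},{"translation":[0,0,0],"twist":0,"claw":0},{"translation":[0,0,0],"twist":0,"claw":0}]'; python3 -c "
from h import *
need([.5366,-.0278,.036])"
```

```text
clock: 13.95
tool_pos: [0.5368, -0.0277, 0.0378]
eef_rot: [-0.085, 0.996, 0.0, 0.0]
contact_force: [-0.8, -0.6, -0.1]
opening: 0.007
need units [ 0.005 -0.001  0.045]
```

```bash
python3 -m jog '[{"translation":[0,0.04,0.04],"twist":0,"claw":0},{"translation":[0,0.04,0],"twist":0,"claw":0},{"translation":[0,0.04,0],"twist":0,"claw":0},{"translation":[0,0.04,0],"twist":0,"claw":0},{"translation":[0,0.04,0],"twist":0,"claw":0},{"translation":[0,0.04,0],"twist":0,"claw":0},{"translation":[0,0.04,0],"twist":0,"claw":0},{"translation":[0,0.04,0],"twist":0,"claw":0},{"translation":[0,0.04,0],"twist":0,"claw":0},{"translation":[0,0.04,0],"twist":0,"claw":0},{"translation":[0,0.04,0],"twist":0,"claw":0},{"translation":[0,0.04,0],"twist":0,"claw":0},{"translation":[0,0.04,0],"twist":0,"claw":0},{"translation":[0,0.04,0],"twist":0,"claw":0},{"translation":[0,0.04,0],"twist":0,"claw":0},{"translation":[0,0.04,0],"twist":0,"claw":0},{"translation":[0,0.04,0],"twist":0,"claw":0},{"translation":[0,0.04,0],"twist":0,"claw":0}]'
cat >> h.py <<'E'
J=np.array([.5246,.033])
def pin():
    s=snap('top');k=blob(s,(0,140,90),(8,255,255),(195,240,215,320))|blob(s,(172,140,90),(180,255,255),(195,240,215,320)); p=np.argwhere(k)
    s2=snap('scene');B=(160,270,190,300);k2=blob(s2,(0,150,90),(8,255,255),B)|blob(s2,(174,150,90),(180,255,255),B)
    n,l,stt,c=cv2.connectedComponentsWithStats(k2); print('scene red',[(stt[i].tolist(),c[i].round(1).tolist()) for i in range(1,n) if stt[i,4]>15])
    if len(p):
        w=atz(s,*p.mean(0),.081);print('top red',len(p),p.mean(0).round(2),'yprime',((w[:2]-J)@[-.169,.9856]).round(4))
    t=r.get_state()['tool_pos'];print('tcp yprime',((np.array(t)[:2]-J)@[-.169,.9856]).round(4))
E
python3 -c "
from h import *
st();pin()"
```

```text
clock: 15.45
tool_pos: [0.5316, 0.0004, 0.0359]
eef_rot: [-0.085, 0.996, -0.0, -0.0]
contact_force: [1.7, -3.8, -0.5]
opening: 0.005
15.45 [5.316e-01 4.000e-04 3.590e-02] [[-0.986, -0.169, -0.0], [-0.169, 0.986, -0.0], [0.0, -0.0, -1.0]] [ 1.7 -3.8 -0.5] 0.004985205902357537
scene red []
top red 6 [214.17 258.83] yprime 0.0222
tcp yprime -0.0326
```

```bash
python3 -m jog '[{"translation":[0,0.04,0],"twist":0,"claw":0},{"translation":[0,0.04,0],"twist":0,"claw":0},{"translation":[0,0.04,0],"twist":0,"claw":0},{"translation":[0,0.04,0],"twist":0,"claw":0},{"translation":[0,0.04,0],"twist":0,"claw":0},{"translation":[0,0.04,0],"twist":0,"claw":0},{"translation":[0,0.04,0],"twist":0,"claw":0},{"translation":[0,0.04,0],"twist":0,"claw":0},{"translation":[0,0.04,0],"twist":0,"claw":0},{"translation":[0,0.04,0],"twist":0,"claw":0},{"translation":[0,0.04,0],"twist":0,"claw":0},{"translation":[0,0.04,0],"twist":0,"claw":0}]'
python3 -c "
from h import *
pin()"
```

```text
clock: 16.55
tool_pos: [0.5284, 0.0197, 0.0359]
eef_rot: [-0.085, 0.996, 0.0, -0.0]
contact_force: [0.1, -3.6, -0.3]
opening: 0.0
scene red []
top red 9 [215.11 252.67] yprime 0.0416
tcp yprime -0.0132
```

```bash
python3 -m jog '[{"translation":[0,0.03,0],"twist":0,"claw":0},{"translation":[0,0.03,0],"twist":0,"claw":0},{"translation":[0,0.03,0],"twist":0,"claw":0},{"translation":[0,0.03,0],"twist":0,"claw":0},{"translation":[0,0.03,0],"twist":0,"claw":0},{"translation":[0,0.03,0],"twist":0,"claw":0}]'; python3 -m jog '[{"translation":[0,0.03,0],"twist":0,"claw":0},{"translation":[0,0.03,0],"twist":0,"claw":0},{"translation":[0,0.03,0],"twist":0,"claw":0},{"translation":[0,0.03,0],"twist":0,"claw":0}]'
python3 -c "
from h import *
pin()"
```

```text
clock: 17.15
tool_pos: [0.5272, 0.0267, 0.0359]
eef_rot: [-0.085, 0.996, 0.0, -0.0]
contact_force: [0.4, -3.6, -1.0]
opening: 0.007
clock: 17.48
tool_pos: [0.5264, 0.0315, 0.0359]
eef_rot: [-0.085, 0.996, 0.0, -0.0]
contact_force: [0.8, -4.5, -0.5]
opening: 0.003
scene red []
top red 7 [215.71 248.  ] yprime 0.0562
tcp yprime -0.0014
```

```bash
python3 -m jog '[{"translation":[0,0.03,0],"twist":0,"claw":0},{"translation":[0,0.03,0],"twist":0,"claw":0},{"translation":[0,0.03,0],"twist":0,"claw":0}]'; python3 -m jog '[{"translation":[0,0.03,0],"twist":0,"claw":0},{"translation":[0,0.03,0],"twist":0,"claw":0},{"translation":[0,0.03,0],"twist":0,"claw":0}]'
python3 -c "
from h import *
pin()"
```

```text
clock: 17.83
tool_pos: [0.5258, 0.0348, 0.0359]
eef_rot: [-0.085, 0.996, -0.0, -0.0]
contact_force: [0.6, -2.3, -1.0]
opening: 0.004
clock: 18.08
tool_pos: [0.5251, 0.0386, 0.0359]
eef_rot: [-0.085, 0.996, 0.0, -0.0]
contact_force: [0.5, -3.3, -1.4]
opening: -0.002
scene red [([239, 196, 6, 6, 29], [241.3, 198.7])]
top red 18 [216.67 246.  ] yprime 0.0628
tcp yprime 0.0058
```

```bash
python3 -m jog '[{"translation":[0,0.03,0],"twist":0,"claw":0},{"translation":[0,0.03,0],"twist":0,"claw":0},{"translation":[0,0.03,0],"twist":0,"claw":0}]'; python3 -m jog '[{"translation":[0,0.03,0],"twist":0,"claw":0},{"translation":[0,0.03,0],"twist":0,"claw":0}]'
python3 -c "
from h import *
pin()
s=snap('scene');a=cv2.resize(s['img'][160:270,190:340],None,fx=5,fy=5,interpolation=cv2.INTER_CUBIC);cv2.imwrite('pics/s7.png',a[:,:,::-1])"
```

```text
clock: 18.43
tool_pos: [0.5247, 0.0406, 0.036]
eef_rot: [-0.084, 0.996, -0.001, -0.0]
contact_force: [2.5, -7.6, 1.3]
opening: 0.007
clock: 18.6
tool_pos: [0.5246, 0.0408, 0.036]
eef_rot: [-0.083, 0.997, -0.002, -0.0]
contact_force: [2.2, -11.6, 0.7]
opening: 0.005
scene red [([238, 196, 6, 6, 27], [240.5, 198.3])]
top red 18 [216.89 244.72] yprime 0.0669
tcp yprime 0.0077
```

View pics/s7.png

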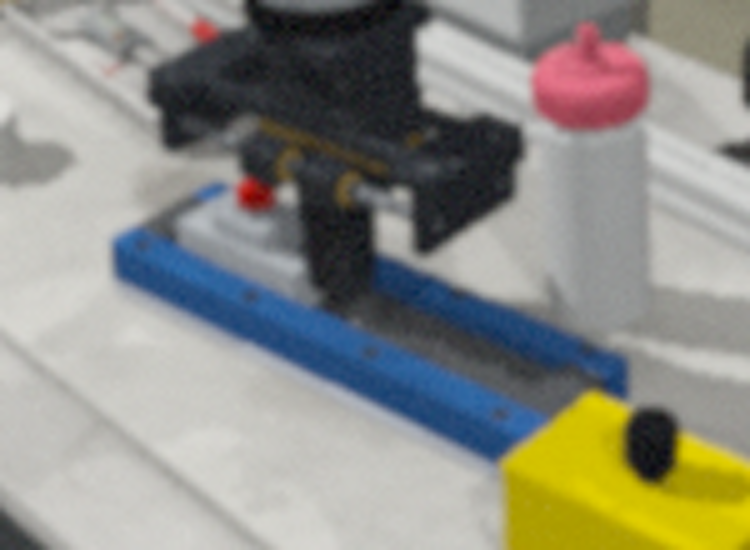

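The slide has stopped with the force rising (locked), and the head at (255,193) sits lower over the boss. I'll back off, lift clear and verify.

```bash
python3 -m jog '[{"translation":[0,-0.1,0],"twist":0,"claw":0},{"translation":[0,-0.3,0],"twist":0,"claw":0},{"translation":[0,-0.3,0],"twist":0,"claw":0},{"translation":[0,0,-0.3],"twist":0,"claw":0},{"translation":[0,0,-0.6],"twist":0,"claw":0},{"translation":[0,0,-0.7],"twist":0,"claw":0},{"translation":[0,0,-0.7],"twist":0,"claw":0},{"translation":[0,0,-0.7],"twist":0,"claw":0},{"translation":[0,0,-0.7],"twist":0,"claw":0},{"translation":[0,0,0],"twist":0,"claw":0},{"translation":[0,0,0],"twist":0,"claw":0},{"translation":[0,0,0],"twist":0,"claw":0}]'
python3 - <<'E'
from h import *
pin();s=snap('scene');a=cv2.resize(s['img'][160:270,190:340],None,fx=5,fy=5,interpolation=cv2.INTER_CUBIC);cv2.imwrite('pics/s8.png',a[:,:,::-1])
for c in('top','scene'):
    s=snap(c)
    for k in('canister','canister_pack','label_roll'):
        for d in r.spot_point(k,c)[:1]:print(c,k,atz(s,*d['location'],0).round(4))
    # expected head centre pixel for in hole (z .069) vs on floor (.081) at slide y' 63..65
    for z in(.069,.081):print(c,z,[np.round(proj(s,[J[0]+.0015-.169*y,J[1]+.9856*y,z]),1).tolist() for y in(.059,.062,.065)])
E
```

```text
clock: 19.75
tool_pos: [0.5285, 0.0177, 0.1836]
eef_rot: [-0.086, 0.996, 0.001, -0.0]
contact_force: [-0.4, -0.1, 0.3]
opening: 0.003
scene red [([230, 165, 7, 6, 16], [232.9, 167.8]), ([238, 196, 7, 6, 28], [240.9, 198.6])]
tcp yprime -0.0161
top canister [ 0.6461 -0.0266  0.    ]
top canister_pack [ 0.4841 -0.3601  0.    ]
top label_roll [ 0.6474 -0.0259  0.    ]
top 0.069 [[216.9, 247.5], [217.0, 246.5], [217.2, 245.6]]
top 0.081 [[216.3, 247.3], [216.5, 246.3], [216.6, 245.4]]
scene canister [ 0.6451 -0.0192  0.    ]
scene canister_pack [ 0.4771 -0.3693  0.    ]
scene label_roll [ 0.4892  0.3749 -0.    ]
scene 0.069 [[198.9, 242.2], [198.5, 241.4], [198.2, 240.5]]
scene 0.081 [[194.8, 241.9], [194.4, 241.0], [194.0, 240.1]]
```

View pics/s8.png

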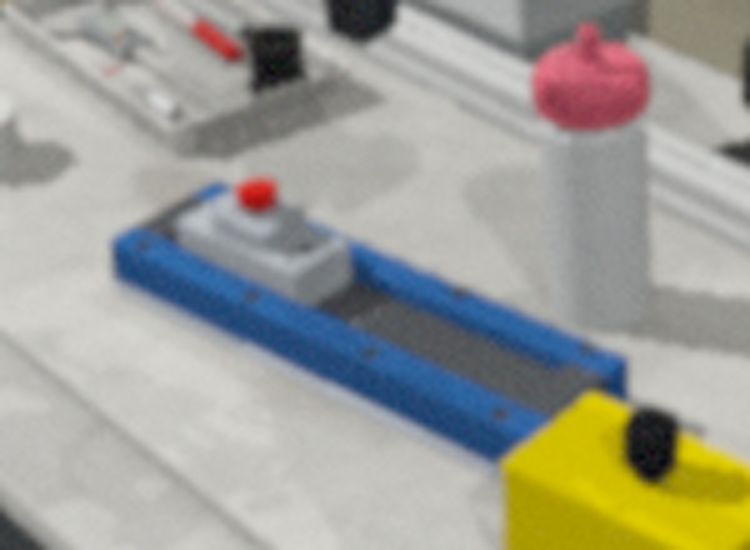

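The head centre is at (198.6, 240.9). A pin fully in the hole predicts (198.5, 241.4) and one on the floor predicts row 194.4. The hood stands upright and the neighbours haven't moved, so I'll hand in.

```bash
python3 -c "
from h import *
print(r.finish_job());st()"
```

```text
the job is handed in; nothing more can be done
None
the job is handed in; nothing more can be done
```

The length stop is set and the job is handed in. The pin dropped by itself into the hole on the +y side of the channel, about 62 mm from the channel centre.

- **Hood:** I lifted it off by its knob and stood it upright on the clear bench between the jig and the canister pack, centred at about (0.505, −0.19). The bench took its weight (about 10 N contact) before I let go.
- **Slide:** I pushed it towards +y with the shut fingers, at about 14–19 mm/s and 2–5 N. It then stopped dead and the force rose to 12 N, which showed it was locked.
- **Pin:** with the arm clear, the head centre was at pixel row 198.6. A fully dropped pin predicts 198.5; one still on the floor predicts 194.4.
- **Bystanders:** in the scene camera the canister, pack and label roll read the same as at the start, to within about 8 mm.
- **Checks that failed or disagreed:**
  - The top-camera detector's last label-roll reading landed on the canister, so I discarded it.
  - With the arm clear, my colour search in the top view did not find the pin head, so the final pin check rests on the scene camera.
- **Time:** about 20 s of the 70 s allowed.

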